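# Clamp a shifter bracket in the quick-release vise

### The arm

A 6-joint arm with a two-finger parallel gripper is mounted at the origin on the work surface. World frame = base frame: x ahead of the robot, y to its left, z up, the work surface at z = 0. Lengths are in m, angles in degrees, forces in N, time in s.
With the tool pointing down it reaches from about 0.4 to 0.825 m from the base axis. Payload 7 kg.
Tool frame: the origin (TCP) lies between the finger pads; the fingertips stand 19 mm ahead of it and the grasp point (between the pads) is the TCP; z points along the fingers, y is the line along which they close (so a half turn about z gives the same grasp; the last joint's range is limited). The gripper opens to 88 mm and grips with 3 to 60 N. Pads are 19 mm wide; open, the fingers measure 130 mm over their backs; the gripper's body (78 mm by 193 mm) begins 47 mm behind the grasp point.
Start: joints at [88.642, 20.546, 0.682, 0, -70.136, -16.507], TCP at [0.207, 0.642, 0.246] pointing down, gripper open.
Joint ranges: [-176.03, 176.03], [-82.01, 121.73], [-58.28, 71.71], [-173.87, 95.51], [-174.79, -0.11], [-173.66, 173.66]. Speed limits (degrees/s): [136.94, 136.94, 172.46, 180, 180, 180].

### API

Orientations are given as [roll, pitch, yaw] about the fixed x, y, z axes, in that order (R = Rz(yaw) Ry(pitch) Rx(roll)).
In Python, from plant import get_obs, snapshot, close_job, spot_in, spot_point gives the robot as it stands.
- The arm moves only by the tool play_rows, never from a script. Its argument "plan" is a list of rows, each a list of 6 numbers: the shift along the tool's x, y, z in cm, then the turn, a rotation vector about the tool's x, y, z in degrees. A call has 1 to 20 rows; each row shifts and turns the commanded pose from where the row before left it, along the tool's axes as they then stand; what a row does not reach is not made up. A row lasts 1/12 s, in which the tool goes at most 41.7 mm and 7.16 degrees, less where a joint would pass 70% of its speed; a pose out of reach is approached as far as the arm can. A call is refused whole if a number of a shift passes 4.17 or a number of a turn 7.16, either way. A call with a gripper value outside its range is refused whole. "grip" is the finger opening in cm, from 0 to 8.76, set as the call begins (left out, the last holds). The fingers move at their own pace and stop on an object; the grip force is fixed at half the most. Time passes only in rows, so rows that do not move let the fingers close. It gives the time, the measured TCP pose, the force, the opening and the grip force at its end, in the units of the state.
- get_obs(): the state, without advancing time (a new reading comes with each control period).
- snapshot(name): name is "side" or "top" or "wrist"; returns a dict with "frame" (420x560x3 uint8, red, green, blue), "fx", "fy", "cx", "cy" (pixels), "position" and "attitude" of the camera in the world. Camera axes: x right, y down, z forward; pixel columns grow to the right and rows downward; lengths in m; the calibration is good to about 2 mm. A picture is of the moment at which its call begins. There is no depth.
- close_job(): hands the job in; it is judged then, once.
Trained networks look in the newest picture that a camera, given by its name, has taken for a name from the list of things; names that differ only in an ending like _2 or _b are one class to them, and where a whole thing is asked for, a point or a joint stands for the part that bears it (a point fixed in the world has none). Each returns a list of dicts, best first, with "score" (0 to 1); they miss things now and then, are a little off and sometimes report something else, mostly with a low value. They report only what shows in the picture. A call takes as long as a camera call. They do not tell look-alikes from the thing itself.
- spot_in(camera, thing): "position" ([x, y, z] in m, in world coordinates, good to about 4 mm: the middle of the surface that is visible of it).
- spot_point(camera, thing): "position" ([x, y, z] in m, in world coordinates, good to about 4 mm: a listed point, or the origin of a listed thing).
The state is a dict: "clock": time; "joint_pos": joint angles; "qvel": joint speeds; "tau": joint torques, N m; "tool_pos": TCP position; "orientation": TCP orientation; "force": force on the tool from outside, world axes, zero at the start; "moment": the same for the moment, N m; "opening": finger opening in m; "gripper_force": force on a finger pad.
Only numpy, scipy, OpenCV 4.12 (cv2) and the standard library are available. Lean on these libraries where they do the work, as an engineer would, in place of code of your own. Each camera call takes 0.05 s, during which the arm holds its last target. There are 200 camera calls.

### The job

Clamp the cream gear-shifter bracket in the blue bench vise for repair: squeeze the red quick-release lever and, keeping it squeezed, slide the moving jaw gently until the bracket is nipped against the fixed jaw, then let go of the lever. Then turn the crank clockwise (seen from the crank's end) until the handle has gone distinctly stiff and the bracket is held firmly, but do not overtighten it: the plastic cracks. Leave the bracket standing on the vise bed and the loose things around the vise where they are, and finish with your hand clear of everything.

Things in the scene. Friction and masses are not known exactly. Their poses are not given: they have to be found in the camera images.
- vise: Blue bench vise, 110 mm wide (x), 290 mm long (y), bolted down. Origin: bench height, under its middle. Its y axis is the sliding axis, from the crank end to the fixed jaw; z up. Flat bed at z 45 mm. Fixed jaw's steel face at y +100 mm, jaw to y 130 mm, top at z 100 mm. Rear screw block at y -165 to -150 mm, top at z 100 mm. Crank axis: the line x = 0, z = 75 mm, along y.
- jaw: Moving jaw with its carriage. Origin: foot of the middle of its steel face, on the bed; axes as the vise's. The plate is 22 mm thick (y -22 to 0), 55 mm high. Squeezing the lever frees it to slide along y (3 N of friction); otherwise a pawl locks it to a toothed bar, with 2 mm of play. With the bracket nipped between both jaws its origin is at y +55 mm in the vise's frame.
- post_mid (a point): Middle of the fixed yellow post on the moving jaw's carriage, 80 mm above the bed, 15 mm below its top, at y -65 mm from the jaw's origin; axes as the vise's. The post is 24 mm wide (x), 10 mm thick (y).
- lever_mid (a point): Middle of the red quick-release lever, 80 mm above the bed, 15 mm below its top: an upright paddle 24 mm wide (x), 8 mm thick (y), pivoted at the bed's height, 34 mm behind (-y of) the post's middle. Pinch lever and post together, closing along the vise's y: 43 mm over both when free, 29 mm when fully squeezed. Needs 7 to 11 N here; springs back when let go.
- release (a joint): Angle of the quick-release lever (rad): 0 = free, pawl engaged; 0.17 = fully squeezed to the post (stop). The pawl clears the teeth above about 0.11. When let go it may rest on a tooth crest near 0.10 until the crank moves the toothed bar and it drops in. That can feel like a brief stiffness that gives way.
- grip_mid (a point): Middle of the black revolving grip of the crank: a cylinder 18 mm in diameter, 50 mm long, its axis along the vise's y, spinning freely on its pin, 45 mm from the crank's axis. It stays at y -214 mm in the vise's frame. The crank arm lies on its +y side.
- crank (a joint): Crank angle (rad). With a = angle + 0.785 the grip is at x = -45 cos(a), z = 75 + 45 sin(a) mm in the vise's frame. It grows clockwise seen from the crank end (over the top to +x) and draws the moving jaw to the fixed jaw, 20 mm a turn; stops at -0.8 and 5.6. It stays where it is left.
- crank_axis (a point): Point on the crank's axis, level with the grip's middle along y. Idle, the crank takes 8 to 12 N at the grip (the play taken up differs each time, 0 to 2.5 rad); then it stiffens by 7 N per 100 N of jaw force while moving (5 N as read just after each small step), about 200 N of jaw force per rad. A firm hold is 40 to 150 N; best 95 N, read as 4.5 N over idle after a step. 170 N cracks it.
- bracket: The work: cream ribbed plastic gear-shifter bracket, 84 mm wide (x), 45 mm thick (y), 85 mm high plus two black rubber bushes 7 mm high on top; 250 to 490 g. Origin: centre of its underside. It stands on the vise bed between the jaws, up to 6 mm from the fixed jaw.
- spanner: Bystander: loose spanner 160 mm long lying on the bench on the vise's +x side.
- grease: Bystander: grey grease jar with yellow cap, 56 mm in diameter, 60 mm high, origin under its centre.
- bush: Bystander: black rubber bush, 36 mm in diameter, 16 mm high, lying beyond the fixed jaw, origin under its centre.
- knob: Bystander: black gear knob, 48 mm in diameter, 56 mm high, standing on the bench, origin under its centre.
There are look-alikes about, which are no part of the job. What is meant by the bracket is not green or purple, and is the smaller of those in its own colour.

How it is judged:
By the outcome, as a careful person would: the job done as asked, in the order asked, and still so for the second after the job is handed in, with the robot touching nothing.
It also fails if it takes over 64 s, if anything falls off the work surface, if the arm or the gripper's body presses on something with over 40 N, if the wrist force passes 120 N, or if a joint passes its speed limit or range.

## Working session

There is one attempt and no reset: what is moved stays moved. The work goes in short steps, Python scripts to look and compute and a tool call to move; the robot and the scene stay as the last step left them, time stands still between calls to the robot, and variables do not carry over. Pictures are saved under pics/ and viewed, at most 10 in all, crops included, and the job is handed in when it is done.

Besides the shell and the picture viewer there is one more tool, called by a JSON object that holds its "op" and its "data". play_rows: Moves the arm, as the interface text tells. Its arguments: {"type":"object","properties":{"plan":{"type":"array","items":{"type":"array","items":{"type":"number"}}},"grip":{"type":"number"}},"required":["plan"]}

```bash
mkdir -p pics
cat > h.py <<'E'
import numpy as np, cv2
from plant import *
def save(c,n):
    s=snapshot(c); cv2.imwrite('pics/'+n,s['frame'][:,:,::-1]); return s
def proj(s,p):
    from scipy.spatial.transform import Rotation as R
    a=np.array(s['attitude'],float)
    M=a if a.shape==(3,3) else R.from_euler('xyz',a,degrees=True).as_matrix()
    q=M.T@(np.array(p)-s['position']); return [round(s['fx']*q[0]/q[2]+s['cx']),round(s['fy']*q[1]/q[2]+s['cy'])]
E
python3 - <<'E'
from h import *
print(get_obs())
S={}
for c in ['side','top']:
    s=save(c,c+'0.png'); print(c,s['position'],s['attitude'],s['fx'])
    for t in ['vise','jaw','post_mid','lever_mid','grip_mid','crank_axis','bracket','spanner','grease','bush','knob']:
        for d in spot_point(c,t)[:3]: print(t,np.round(d['position'],4),round(d['score'],2),proj(s,d['position']))
E
cd pics; python3 -c "
import cv2,numpy as np
a=cv2.imread('side0.png');b=cv2.imread('top0.png')
cv2.imwrite('both.png',cv2.resize(np.vstack([a,b]),(0,0),fx=.71,fy=.71))"
```

```text
{'clock': 0.0, 'joint_pos': array([ 8.86433331e+01,  2.05896503e+01,  6.31783646e-01, -2.09281463e-02,
       -7.01359058e+01, -1.65062563e+01]), 'qvel': array([ 0.07202764, -0.00719554,  0.01863562, -0.00634338,  0.05230097,
        0.01462418]), 'tau': array([-3.94483031e-04, -5.82716274e+01,  2.93054366e+01,  6.99729323e+00,
        7.06183855e-03, -1.61405947e-04]), 'tool_pos': array([0.20693454, 0.64199323, 0.24462515]), 'orientation': array([ 1.79904502e+02, -7.78236749e-03, -1.78700440e+01]), 'force': array([ 0.46868258, -0.09381343,  0.15254381]), 'moment': array([0.03110187, 0.05748978, 0.01305272]), 'gripper_force': 0.0, 'opening': 0.08758834902726546}
side [0.38782522 1.04005375 0.75427375] [-125.46867675   -1.2893642  -169.06780484] 518.8556798573181
vise [0.5193 0.1141 0.    ] 0.59 [290, 242]
post_mid [0.5317 0.0537 0.1269] 0.55 [291, 181]
lever_mid [0.5311 0.0217 0.1247] 0.5 [293, 174]
grip_mid [ 0.5248 -0.0993  0.1093] 0.66 [303, 155]
bracket [ 0.3386  0.4152 -0.0038] 0.94 [360, 360]
bracket [ 0.318   0.2069 -0.003 ] 0.93 [376, 283]
bracket [ 0.3566  0.0703 -0.005 ] 0.
[... 408 characters left out ...]
8
vise [ 0.5169  0.1131 -0.0042] 0.86 [279, 231]
jaw [0.5193 0.1176 0.0445] 0.58 [277, 228]
post_mid [0.5293 0.0544 0.1227] 0.78 [310, 220]
lever_mid [0.5356 0.0208 0.1216] 0.75 [327, 217]
grip_mid [ 0.5265 -0.1046  0.1069] 0.76 [390, 221]
crank_axis [ 0.551  -0.0969  0.0726] 0.93 [381, 211]
crank_axis [ 0.6444  0.2859 -0.0023] 0.59 [201, 175]
bracket [0.4985 0.1871 0.042 ] 0.94 [244, 239]
bracket [ 0.3172  0.2065 -0.0016] 0.88 [236, 323]
bracket [ 3.364e-01  4.114e-01 -2.000e-04] 0.84 [141, 316]
spanner [7.185e-01 1.582e-01 1.000e-04] 0.91 [258, 142]
grease [ 0.7249 -0.035   0.0023] 0.72 [343, 139]
bush [ 0.4973  0.3351 -0.0039] 0.78 [179, 241]
knob [ 0.6476  0.2874 -0.0021] 0.58 [201, 174]
```

View pics/side0.png

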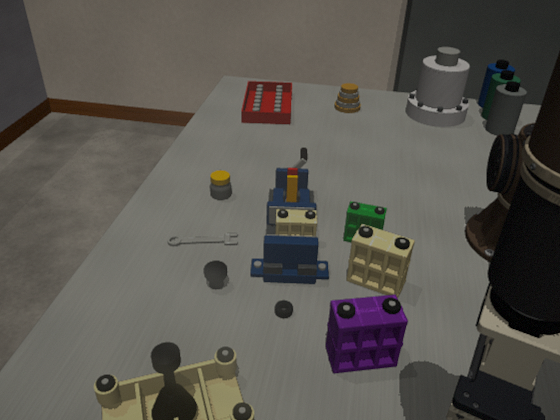

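View pics/top0.png

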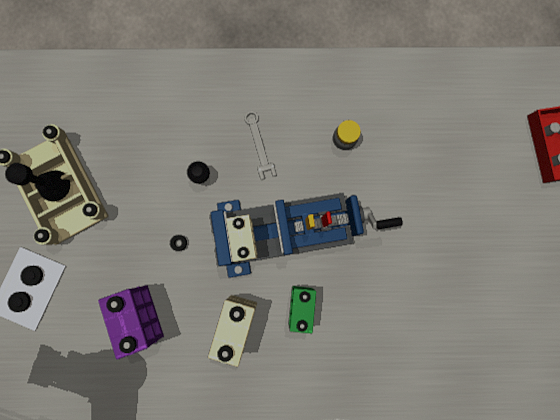

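The side view shows the vise around (290,230). The top view shows it around (280,225), with the post and lever at (310–327,220) and the crank grip at (390,222).

There are four bracket candidates in the top view:
- cream, in the vise, at (241,238)
- cream, loose and larger, at (234,330)
- green, at (302,310)
- purple, at (130,320)

The one meant is the smaller cream one standing on the vise bed. I'll confirm it in a crop while moving in.

```bash
cd pics; python3 -c "
import cv2
b=cv2.imread('top0.png')
cv2.imwrite('crop.png',cv2.resize(b[185:375,190:420],(0,0),fx=3,fy=3,interpolation=2))"
```

```text
(no output)
```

View pics/crop.png

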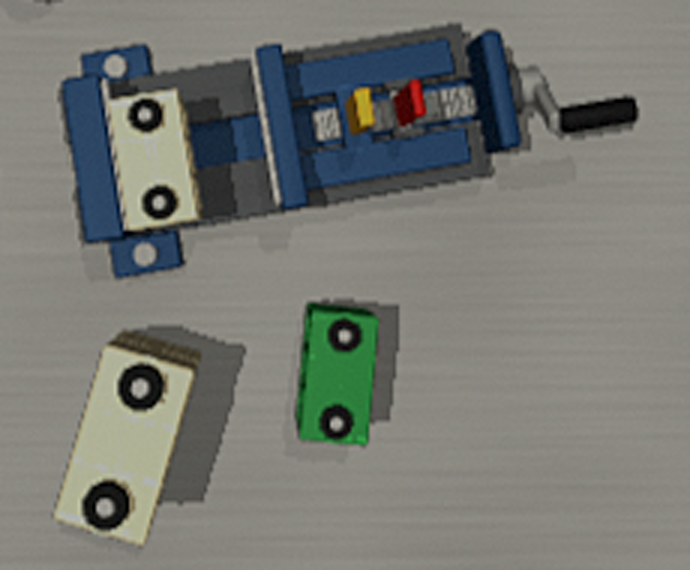

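{"op": "play_rows", "data": {"plan": [[0,0,0,0,0,-6.6],[0,0,0,0,0,-6.6],[0,0,0,0,0,-6.6],[0,0,0,0,0,-6.6],[1.4,3.9,0,0,0,0],[1.4,3.9,0,0,0,0],[1.4,3.9,0,0,0,0],[1.4,3.9,0,0,0,0],[1.4,3.9,0,0,0,0],[1.4,3.9,0,0,0,0],[1.4,3.9,0,0,0,0],[1.4,3.9,0,0,0,0],[1.4,3.9,0,0,0,0],[1.4,3.9,0,0,0,0],[1.4,3.9,0,0,0,0],[1.4,3.9,0,0,0,0],[1.4,3.9,0,0,0,0],[1.4,3.9,0,0,0,0],[1.4,3.9,0,0,0,0],[0,0,0,0,0,0]]}}

```text
clock: 2.87
tool_pos: [0.5035, 0.0897, 0.2456]
orientation: [179.9, 0.0, 8.2]
force: [0.0, 2.4, 0.3]
opening: 0.0874
gripper_force: 0.0
```

```bash
cat >> h.py <<'E'
T=['vise','jaw','post_mid','lever_mid','grip_mid','crank_axis','bracket']
def look(c,n,T=T):
    s=save(c,n)
    for t in T:
        for d in spot_point(c,t)[:2]: print(c,t,np.round(d['position'],4),round(d['score'],2),proj(s,d['position']))
E
python3 - <<'E'
from h import *
look('wrist','w1.png')
o=get_obs(); print(o['tool_pos'],o['orientation'],o['joint_pos'],o['force'],o['clock'])
E
```

```text
wrist vise [0.5201 0.1129 0.0029] 0.78 [261, 174]
wrist jaw [0.5236 0.1191 0.0418] 0.71 [254, 175]
wrist post_mid [0.5277 0.0578 0.1255] 0.82 [320, 194]
wrist lever_mid [0.5386 0.0214 0.1252] 0.88 [365, 187]
wrist grip_mid [ 0.5274 -0.0979  0.1129] 0.88 [490, 216]
wrist bracket [0.3571 0.0668 0.    ] 0.92 [279, 297]
wrist bracket [0.495  0.1899 0.0468] 0.87 [186, 192]
[0.50121937 0.0962719  0.2457041 ] [-1.79988633e+02 -1.53425387e-02  8.65794282e+00] [ 3.29432217e+01  4.91570971e+00 -1.97442212e+01 -4.45870366e-03
 -6.53214091e+01  6.57165836e+01] [-0.49485782  1.31390047 -0.735036  ] 3.2667
```

View pics/w1.png

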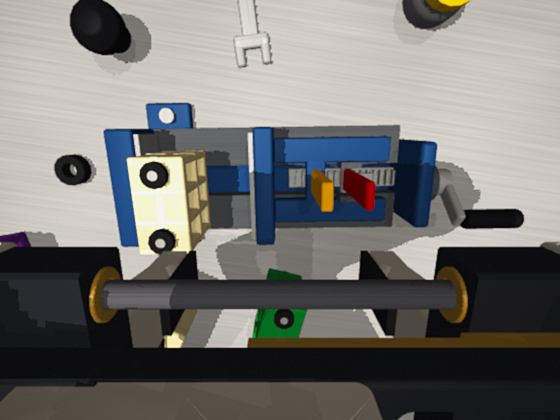

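The crop confirms the target: the cream block inside the vise is clearly smaller than the loose cream one. The wrist view shows the post at (320,190), the lever at (360,187) and the rails level with the tool. Next I'll descend over the post and lever.

{"op": "play_rows", "data": {"plan": [[1.07,2.73,0,0,0,0],[1.07,2.73,0,0,0,0],[0,0,2,0,0,0],[0,0,2,0,0,0],[0,0,2,0,0,0],[0,0,2,0,0,0],[0,0,1,0,0,0],[0,0,1,0,0,0],[0,0,1,0,0,0],[0,0,0.8,0,0,0],[0,0,0,0,0,0],[0,0,0,0,0,0],[0,0,0,0,0,0]]}}

```text
clock: 4.35
tool_pos: [0.5313, 0.0444, 0.1282]
orientation: [-180.0, -0.1, 8.5]
force: [-0.1, -0.2, 0.2]
opening: 0.0875
gripper_force: 0.0
```

Run:
```python
from h import *
look('wrist','w2.png',['post_mid','lever_mid','grip_mid'])
look('side','s2.png',['post_mid','lever_mid'])
o=get_obs(); print(o['tool_pos'],o['orientation'],o['joint_pos'],o['force'],o['clock'])
```

```text
wrist post_mid [0.5273 0.054  0.1232] 0.56 [258, 281]
wrist lever_mid [0.5364 0.0231 0.1232] 0.96 [322, 273]
side post_mid [0.5295 0.0524 0.1276] 0.94 [292, 180]
[0.53097226 0.04426194 0.12785887] [-1.79991728e+02 -2.98233080e-02  8.52982213e+00] [ 2.58645804e+01  1.35313634e+01 -2.62765869e+01  1.28898993e-03
 -5.01611163e+01  7.26644184e+01] [-0.86984226  0.09243638  0.1302446 ] 4.7
```

View pics/w2.png

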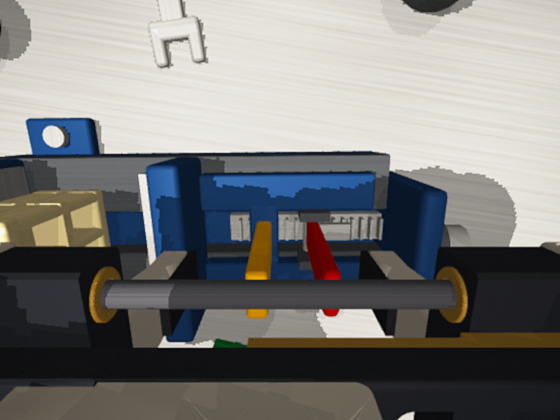

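The wrist view shows the fingers at (165,280) and (400,280) straddling the yellow post (258,270) and the red lever (322,270). I'll squeeze now.

{"op": "play_rows", "data": {"plan": [[0,0,0,0,0,0],[0,0,0,0,0,0],[0,0,0,0,0,0],[0,0,0,0,0,0],[0,0,0,0,0,0],[0,0,0,0,0,0],[0,0,0,0,0,0],[0,0,0,0,0,0],[0,0,0,0,0,0],[0,0,0,0,0,0]], "grip": 0}}

```text
clock: 5.53
tool_pos: [0.5307, 0.0441, 0.1276]
orientation: [180.0, 0.0, 8.5]
force: [-0.7, -1.6, 0.2]
opening: 0.0314
gripper_force: 28.9
```

{"op": "play_rows", "data": {"plan": [[0,-0.1,0,0,0,0],[0,-0.2,0,0,0,0],[0,-0.3,0,0,0,0],[0,-0.3,0,0,0,0],[0,-0.3,0,0,0,0],[0,-0.3,0,0,0,0],[0,-0.3,0,0,0,0],[0,-0.3,0,0,0,0]]}}

```text
clock: 6.2
tool_pos: [0.5274, 0.0653, 0.1276]
orientation: [180.0, 0.0, 8.5]
force: [-2.0, -3.4, 3.0]
opening: 0.0315
gripper_force: 28.9
```

{"op": "play_rows", "data": {"plan": [[0,-0.3,0,0,0,0],[0,-0.3,0,0,0,0],[0,-0.3,0,0,0,0],[0,-0.3,0,0,0,0],[0,-0.3,0,0,0,0],[0,-0.2,0,0,0,0],[0,-0.1,0,0,0,0],[0,0,0,0,0,0]]}}

```text
clock: 6.87
tool_pos: [0.5245, 0.0832, 0.1275]
orientation: [-180.0, 0.0, 8.5]
force: [-5.1, -3.0, 5.4]
opening: 0.0311
gripper_force: 29.0
```

```bash
python3 - <<'E'
from h import *
look('top','t3.png',['jaw','bracket'])
look('side','s3.png',['post_mid','bracket'])
o=get_obs(); print(o['tool_pos'],o['force'],o['clock'])
E
cd pics; python3 -c "
import cv2,numpy as np
b=cv2.imread('top0.png');c=cv2.imread('t3.png');d=cv2.imread('s3.png')
cv2.imwrite('c3.png',np.vstack([cv2.resize(x,(690,290),interpolation=2) for x in (c[185:280,190:416],d[150:300,150:506])]))"
```

```text
top jaw [ 0.7291 -0.0335 -0.0008] 0.74 [342, 137]
top bracket [ 0.3188  0.2092 -0.0017] 0.86 [235, 323]
top bracket [0.348  0.0697 0.0008] 0.57 [299, 308]
side post_mid [ 0.7165  0.153  -0.0024] 0.67 [203, 241]
side bracket [ 0.3579  0.0697 -0.0038] 0.96 [361, 241]
side bracket [ 0.3386  0.4137 -0.0028] 0.88 [360, 359]
[0.52450166 0.0831332  0.1275179 ] [-4.83695517 -1.96198289  4.24801337] 7.1667
```

View pics/c3.png

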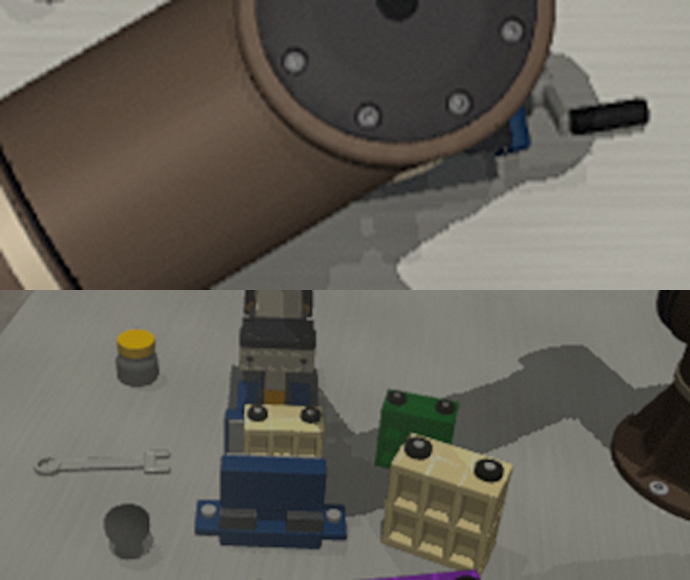

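The top view is blocked by the arm. The side crop shows the jaw still some way behind the bracket (280,430), which is upright. I'll creep on in small steps.

{"op": "play_rows", "data": {"plan": [[-0.03,-0.15,0,0,0,0],[-0.03,-0.15,0,0,0,0],[-0.01,-0.1,0,0,0,0],[0,-0.1,0,0,0,0],[0,0,0,0,0,0]]}}

```text
clock: 7.58
tool_pos: [0.5237, 0.0881, 0.1276]
orientation: [-180.0, -0.0, 8.5]
force: [-1.8, -2.3, 1.4]
opening: 0.0311
gripper_force: 29.0
```

{"op": "play_rows", "data": {"plan": [[-0.01,-0.1,0,0,0,0],[0,-0.1,0,0,0,0],[0,0,0,0,0,0]]}}

```text
clock: 7.83
tool_pos: [0.5234, 0.0899, 0.1275]
orientation: [-180.0, -0.0, 8.5]
force: [-1.6, -2.1, 0.4]
opening: 0.031
gripper_force: 29.0
```

{"op": "play_rows", "data": {"plan": [[0,-0.1,0,0,0,0],[0,-0.1,0,0,0,0],[0,0,0,0,0,0]]}}

```text
clock: 8.08
tool_pos: [0.5231, 0.0918, 0.1276]
orientation: [-180.0, -0.0, 8.5]
force: [0.8, -1.7, -0.6]
opening: 0.0308
gripper_force: 28.9
```

{"op": "play_rows", "data": {"plan": [[0,-0.1,0,0,0,0],[0,-0.1,0,0,0,0],[0,0,0,0,0,0]]}}

```text
clock: 8.33
tool_pos: [0.5228, 0.0937, 0.1276]
orientation: [180.0, -0.0, 8.5]
force: [1.8, -3.1, -0.2]
opening: 0.0313
gripper_force: 28.9
```

{"op": "play_rows", "data": {"plan": [[0,-0.1,0,0,0,0],[0,0,0,0,0,0]]}}

```text
clock: 8.5
tool_pos: [0.5227, 0.0945, 0.1276]
orientation: [180.0, -0.0, 8.5]
force: [2.7, -4.5, -1.9]
opening: 0.0312
gripper_force: 28.9
```

{"op": "play_rows", "data": {"plan": [[0,-0.1,0,0,0,0],[0,0,0,0,0,0]]}}

```text
clock: 8.67
tool_pos: [0.5226, 0.0946, 0.1276]
orientation: [179.9, 0.0, 8.5]
force: [4.7, -9.1, -2.2]
opening: 0.0308
gripper_force: 28.7
```

{"op": "play_rows", "data": {"plan": [[0,-0.06,0,0,0,0],[0,0,0,0,0,0],[0,0,0,0,0,0]]}}

```text
clock: 8.92
tool_pos: [0.5226, 0.0946, 0.1276]
orientation: [179.9, 0.0, 8.5]
force: [6.9, -11.4, -2.0]
opening: 0.0309
gripper_force: 28.6
```

Nipped: the position holds while the force climbs to 11 N. I'll release and rise.

{"op": "play_rows", "data": {"plan": [[0,0,0,0,0,0],[0,0,0,0,0,0],[0,0,0,0,0,0],[0,0,0,0,0,0],[0,0,0,0,0,0],[0,0,0,0,0,0]], "grip": 6.6}}

```text
clock: 9.42
tool_pos: [0.5223, 0.0965, 0.1275]
orientation: [-180.0, -0.0, 8.5]
force: [0.1, 0.7, -0.9]
opening: 0.0638
gripper_force: 0.0
```

{"op": "play_rows", "data": {"plan": [[0,0,-0.5,0,0,0],[0,0,-1,0,0,0],[0,0,-2,0,0,0],[0,0,-3,0,0,0],[0,0,-3,0,0,0],[0,2,-1,0,0,0],[0,4,0,0,0,0],[0,4,0,0,0,0],[0,0,0,0,0,0],[0,0,0,0,0,0]]}}

```text
clock: 10.25
tool_pos: [0.5372, -0.0042, 0.2336]
orientation: [-180.0, -0.1, 8.4]
force: [-0.2, -0.4, 0.6]
opening: 0.0662
gripper_force: 0.0
```

Run:
```python
from h import *
look('wrist','w4.png')
o=get_obs(); print(o['tool_pos'],o['orientation'],o['joint_pos'],o['force'],o['clock'])
```

```text
wrist vise [0.5216 0.1139 0.002 ] 0.76 [178, 190]
wrist jaw [0.515  0.1671 0.0426] 0.89 [116, 196]
wrist jaw [ 0.7153  0.1585 -0.0037] 0.48 [149, 2]
wrist post_mid [0.52   0.1052 0.1246] 0.65 [143, 221]
wrist lever_mid [0.529  0.0732 0.1254] 0.89 [183, 217]
wrist grip_mid [ 0.5292 -0.1019  0.1122] 0.72 [387, 240]
wrist crank_axis [6.494e-01 2.883e-01 3.000e-04] 0.46 [23, 50]
wrist bracket [0.4925 0.1887 0.0444] 0.77 [95, 214]
wrist bracket [ 3.517e-01  6.880e-02 -2.000e-04] 0.61 [204, 318]
[ 0.5370616  -0.00186471  0.23258965] [-1.79998482e+02  2.91345841e-03  8.61422329e+00] [ 2.07233859e+01  8.09980177e+00 -1.78358636e+01 -2.33048903e-03
 -6.40668648e+01  7.78918566e+01] [-0.30670344 -0.4736624  -0.38001813] 10.65
```

View pics/w4.png

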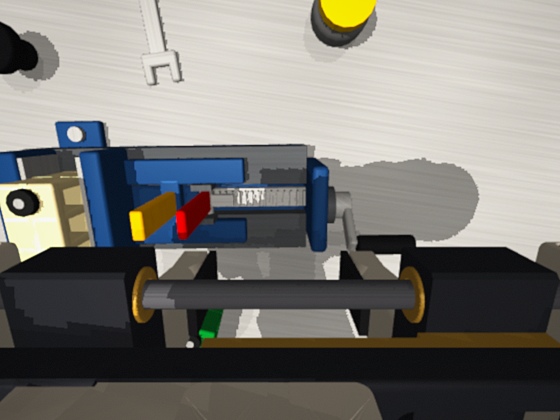

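The wrist view shows the lever (190,212) sprung away from the post (153,215), and the grip at (387,240). Next I'll turn the tool 90° and go above the crank grip.

{"op": "play_rows", "data": {"plan": [[0,0,0,0,0,6.88],[0,0,0,0,0,6.88],[0,0,0,0,0,6.88],[0,0,0,0,0,6.88],[0,0,0,0,0,6.88],[0,0,0,0,0,6.88],[0,0,0,0,0,6.88],[0,0,0,0,0,6.88],[0,0,0,0,0,6.88],[0,0,0,0,0,6.88],[0,0,0,0,0,6.88],[0,0,0,0,0,6.88],[0,0,0,0,0,6.88],[2.72,0.65,0,0,0,0],[2.72,0.65,0,0,0,0],[2.72,0.65,0,0,0,0],[2.72,0.65,0,0,0,0],[0,0,0,0,0,0],[0,0,0,0,0,0]]}}

```text
clock: 12.23
tool_pos: [0.5284, -0.1151, 0.2324]
orientation: [180.0, 0.0, -81.0]
force: [0.1, 0.1, 0.1]
opening: 0.0662
gripper_force: 0.0
```

Run:
```python
from h import *
look('wrist','w5.png',['grip_mid','crank_axis','vise'])
o=get_obs(); print(o['tool_pos'],o['orientation'],o['joint_pos'],o['force'],o['clock'])
```

```text
wrist grip_mid [ 0.5288 -0.0977  0.1124] 0.91 [274, 236]
wrist vise [ 0.5305 -0.1002  0.1134] 0.39 [272, 233]
[ 0.52878971 -0.11342166  0.23255846] [-1.79998453e+02  4.22075201e-03 -8.08409994e+01] [ 8.66279534e+00  8.46025056e+00 -1.74038340e+01 -4.70537749e-03
 -6.41344050e+01  4.98257883e-01] [ 0.15927208  0.19683935 -0.27324995] 12.4333
```

View pics/w5.png

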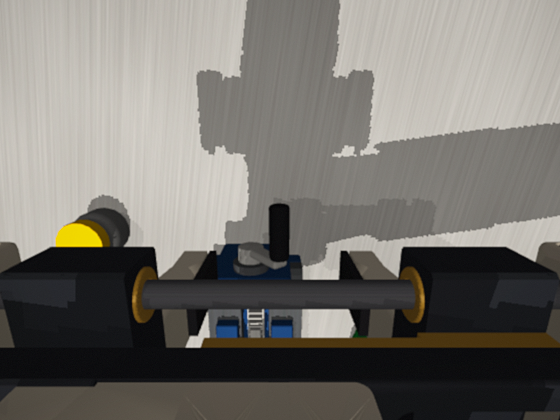

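The wrist view shows the black grip at (279,232), centred between the fingers and parallel to them. I'll descend and pinch it.

{"op": "play_rows", "data": {"plan": [[0,0,1.5,0,0,0],[0,0,2,0,0,0],[0,0,2,0,0,0],[0,0,2,0,0,0],[0,0,1.5,0,0,0],[0,0,1.2,0,0,0],[0,0,1,0,0,0],[0,0,0.5,0,0,0],[0,0,0,0,0,0],[0,0,0,0,0,0]]}}

```text
clock: 13.27
tool_pos: [0.529, -0.114, 0.1159]
orientation: [-180.0, -0.0, -80.9]
force: [0.4, -0.1, 0.2]
opening: 0.0661
gripper_force: 0.0
```

{"op": "play_rows", "data": {"plan": [[0,0,0,0,0,0],[0,0,0,0,0,0],[0,0,0,0,0,0],[0,0,0,0,0,0],[0,0,0,0,0,0],[0,0,0,0,0,0],[0,0,0,0,0,0],[0,0,0,0,0,0]], "grip": 0}}

```text
clock: 13.93
tool_pos: [0.5283, -0.1144, 0.1155]
orientation: [180.0, -0.0, -80.9]
force: [-5.1, -2.9, 0.7]
opening: 0.0181
gripper_force: 3.5
```

Run:
```python
from h import *
look('side','s6.png',['grip_mid','crank_axis'])
look('top','t6.png',['grip_mid','crank_axis'])
o=get_obs(); print(o['tool_pos'],o['force'],o['moment'],o['opening'],o['clock'])
```

```text
side grip_mid [ 0.528  -0.0999  0.1115] 0.59 [302, 154]
side grip_mid [ 0.5516 -0.0942  0.0727] 0.33 [292, 168]
side crank_axis [ 0.5532 -0.095   0.0707] 0.5 [291, 168]
top grip_mid [ 0.7259 -0.0355 -0.0009] 0.58 [343, 139]
[ 0.52790861 -0.11448109  0.11538148] [-2.62479568 -2.53761119  1.12652453] [-0.52671149  1.30502299  0.09739226] 0.017174483738458778 14.2333
```

```bash
cat > arc.py <<'E'
import sys,numpy as np
def rows(a0,n,st=0.1):
    a=a0+st*np.arange(n+1); return np.round(np.c_[np.diff(4.5*np.cos(a)),-np.diff(4.5*np.sin(a))],2), a
def ft(F,a,yaw=9):  # resistance, radial outward
    c,s=np.cos(np.radians(yaw)),np.sin(np.radians(yaw)); fx=F[0]*c+F[1]*s
    return -(fx*np.sin(a)+F[2]*np.cos(a)), -fx*np.cos(a)+F[2]*np.sin(a)
if __name__=='__main__':
    r,a=rows(0.948,38)
    for x,y in zip(a[1:],r.tolist()): print(round(x,3),y)
E
python3 arc.py
```

```text
1.048 [-0.38, -0.24]
1.148 [-0.4, -0.2]
1.248 [-0.42, -0.16]
1.348 [-0.43, -0.12]
1.448 [-0.44, -0.08]
1.548 [-0.45, -0.03]
1.648 [-0.45, 0.01]
1.748 [-0.45, 0.06]
1.848 [-0.44, 0.1]
1.948 [-0.43, 0.14]
2.048 [-0.41, 0.19]
2.148 [-0.39, 0.23]
2.248 [-0.36, 0.26]
2.348 [-0.34, 0.3]
2.448 [-0.3, 0.33]
2.548 [-0.27, 0.36]
2.648 [-0.23, 0.38]
2.748 [-0.19, 0.41]
2.848 [-0.15, 0.42]
2.948 [-0.11, 0.44]
3.048 [-0.06, 0.45]
3.148 [-0.02, 0.45]
3.248 [0.03, 0.45]
3.348 [0.07, 0.44]
3.448 [0.11, 0.44]
3.548 [0.16, 0.42]
3.648 [0.2, 0.4]
3.748 [0.24, 0.38]
3.848 [0.27, 0.36]
3.948 [0.31, 0.33]
4.048 [0.34, 0.29]
4.148 [0.37, 0.26]
4.248 [0.39, 0.22]
4.348 [0.41, 0.18]
4.448 [0.43, 0.14]
4.548 [0.44, 0.1]
4.648 [0.45, 0.05]
4.748 [0.45, 0.01]
```

{"op": "play_rows", "data": {"plan": [[0,-0.37,-0.25,0,0,0],[0,-0.39,-0.22,0,0,0],[0,0,0,0,0,0]]}}

```text
clock: 14.48
tool_pos: [0.5323, -0.1138, 0.1185]
orientation: [179.5, 0.0, -81.0]
force: [-8.9, -4.0, -1.4]
opening: 0.0169
gripper_force: 30.0
```

{"op": "play_rows", "data": {"plan": [[0,-0.42,-0.16,0,0,0],[0,-0.43,-0.12,0,0,0],[0,0,0,0,0,0]]}}

```text
clock: 14.73
tool_pos: [0.5403, -0.1127, 0.1219]
orientation: [179.5, 0.0, -80.9]
force: [-13.6, -3.7, 7.3]
opening: 0.0171
gripper_force: 30.1
```

{"op": "play_rows", "data": {"plan": [[0,-0.44,-0.08,0,0,0],[0,-0.45,-0.03,0,0,0],[0,0,0,0,0,0]]}}

```text
clock: 14.98
tool_pos: [0.5509, -0.1111, 0.1244]
orientation: [179.7, -0.0, -80.9]
force: [-11.3, -1.7, 12.2]
opening: 0.017
gripper_force: 30.1
```

{"op": "play_rows", "data": {"plan": [[0,-0.45,-0.07,0,0,0],[0,-0.45,0.01,0,0,0],[0,0,0,0,0,0]]}}

```text
clock: 15.23
tool_pos: [0.5605, -0.1094, 0.1248]
orientation: [179.8, -0.0, -80.9]
force: [-9.3, -2.5, 8.2]
opening: 0.017
gripper_force: 30.0
```

{"op": "play_rows", "data": {"plan": [[0,-0.44,0.08,0,0,0],[0,-0.43,0.12,0,0,0],[0,0,0,0,0,0]]}}

```text
clock: 15.48
tool_pos: [0.5698, -0.1079, 0.1229]
orientation: [179.8, -0.0, -80.9]
force: [-6.6, -1.2, 8.2]
opening: 0.017
gripper_force: 30.0
```

{"op": "play_rows", "data": {"plan": [[0,-0.43,0.14,0,0,0],[0,-0.39,0.22,0,0,0],[0,0,0,0,0,0]]}}

```text
clock: 15.73
tool_pos: [0.5781, -0.1065, 0.1192]
orientation: [179.9, -0.0, -80.9]
force: [-7.0, -0.9, 7.8]
opening: 0.0173
gripper_force: 30.0
```

{"op": "play_rows", "data": {"plan": [[0,-0.36,0.26,0,0,0],[0,-0.34,0.3,0,0,0],[0,0,0,0,0,0]]}}

```text
clock: 15.98
tool_pos: [0.5854, -0.1053, 0.1139]
orientation: [179.9, -0.0, -80.9]
force: [-6.1, -0.8, 8.5]
opening: 0.0173
gripper_force: 30.0
```

{"op": "play_rows", "data": {"plan": [[0,-0.3,0.33,0,0,0],[0,-0.27,0.36,0,0,0],[0,0,0,0,0,0]]}}

```text
clock: 16.23
tool_pos: [0.5914, -0.1044, 0.1073]
orientation: [180.0, -0.0, -80.9]
force: [-6.3, -1.1, 10.6]
opening: 0.0172
gripper_force: 30.0
```

{"op": "play_rows", "data": {"plan": [[0,-0.23,0.38,0,0,0],[0,-0.19,0.41,0,0,0],[0,0,0,0,0,0]]}}

```text
clock: 16.48
tool_pos: [0.5959, -0.1036, 0.0997]
orientation: [-180.0, -0.0, -80.9]
force: [-5.8, 0.7, 11.8]
opening: 0.0171
gripper_force: 30.0
```

{"op": "play_rows", "data": {"plan": [[0,-0.15,0.42,0,0,0],[0,0,0,0,0,0]]}}

```text
clock: 16.65
tool_pos: [0.5975, -0.1034, 0.0959]
orientation: [-179.9, -0.0, -80.9]
force: [-6.7, 0.5, 13.3]
opening: 0.0173
gripper_force: 30.0
```

Run:
```python
from h import *
from arc import ft
for i in range(3):
    snapshot('wrist'); o=get_obs(); print(o['clock'],o['tool_pos'],o['force'],np.round(ft(o['force'],2.85),1))
```

```text
16.7 [ 0.59750883 -0.103347    0.09597651] [-5.99036221  0.3409518  11.84257663] [13.  -2.2]
16.75 [ 0.59751053 -0.10332496  0.09601327] [-6.26488485  0.11487834 11.30034032] [12.6 -2.7]
16.8 [ 0.5975096  -0.10330581  0.09598805] [-5.08864932  0.72808682 11.69162907] [12.6 -1.3]
```

{"op": "play_rows", "data": {"plan": [[0,-0.1,0.44,0,0,0],[0,0,0,0,0,0]]}}

```text
clock: 16.97
tool_pos: [0.5988, -0.1031, 0.0917]
orientation: [-179.9, -0.0, -80.9]
force: [-6.7, 0.7, 14.4]
opening: 0.0171
gripper_force: 30.0
```

```bash
cat > rd.py <<'E'
from h import *
from arc import ft
import sys
a=float(sys.argv[1]); L=[get_obs()]
for i in range(4): snapshot('wrist'); L.append(get_obs())
F=np.array([ft(o['force'],a) for o in L]); print(np.round(F,1).tolist(), F[1:].mean(0).round(2), L[-1]['tool_pos'],L[-1]['clock'])
E
python3 rd.py 2.948
```

```text
[[15.4, -3.6], [13.9, -1.7], [13.9, -3.2], [14.4, -2.5], [14.3, -2.7]] [14.12 -2.51] [ 0.59879485 -0.10311463  0.09187782] 17.1667
```

The resistance has climbed steadily to about 5 N over the ~10.4 N idle level, which puts the jaw force near 95–100 N. The lever was seen fully sprung back, so this isn't a tooth crest. I'll unload the tool, let go and rise.

{"op": "play_rows", "data": {"plan": [[0,0.02,-0.06,0,0,0],[0,0.02,-0.06,0,0,0],[0,0,0,0,0,0]]}}

```text
clock: 17.42
tool_pos: [0.5986, -0.1031, 0.0924]
orientation: [-179.9, -0.0, -80.9]
force: [-1.4, -0.6, 6.3]
opening: 0.0173
gripper_force: 30.0
```

{"op": "play_rows", "data": {"plan": [[0,0,0,0,0,0],[0,0,0,0,0,0],[0,0,0,0,0,0],[0,0,0,0,0,0],[0,0,0,0,0,0]], "grip": 4.5}}

```text
clock: 17.83
tool_pos: [0.5977, -0.1032, 0.0911]
orientation: [180.0, 0.0, -80.9]
force: [-0.0, 0.2, -0.1]
opening: 0.043
gripper_force: 0.0
```

{"op": "play_rows", "data": {"plan": [[0,0,-0.5,0,0,0],[0,0,-1.5,0,0,0],[0,0,-3,0,0,0],[0,0,-3.5,0,0,0],[0,0,-3.5,0,0,0],[0,0,-3,0,0,0],[2,0,0,0,0,0],[3,0,0,0,0,0],[4,0,0,0,0,0],[4,0,0,0,0,0],[4,0,0,0,0,0],[0,0,0,0,0,0],[0,0,0,0,0,0]]}}

```text
clock: 18.92
tool_pos: [0.6241, -0.2734, 0.2407]
orientation: [179.9, 0.0, -81.1]
force: [-0.6, 0.3, 0.2]
opening: 0.0449
gripper_force: 0.0
```

Run:
```python
from h import *
look('top','t7.png',['jaw','bracket','grip_mid','lever_mid','post_mid','spanner','grease','bush','knob'])
look('side','s7.png',['bracket','grip_mid','lever_mid','post_mid','jaw'])
o=get_obs(); print(o['tool_pos'],o['force'],o['clock'])
c=cv2.imread('pics/t7.png');d=cv2.imread('pics/s7.png')
cv2.imwrite('pics/c7.png',np.vstack([cv2.resize(c[185:280,190:416],(690,290),interpolation=2),cv2.resize(d[130:290,170:378],(400,308),interpolation=2) if 0 else cv2.resize(d[130:280,140:497],(690,290),interpolation=2)]))
```

```text
top jaw [0.5094 0.1699 0.0463] 0.67 [252, 233]
top bracket [ 0.3498  0.071  -0.0007] 0.89 [299, 307]
top bracket [ 0.3393  0.4111 -0.0015] 0.84 [142, 314]
top grip_mid [ 0.5973 -0.0938  0.0842] 0.74 [380, 188]
top lever_mid [0.529  0.073  0.1223] 0.42 [300, 220]
top post_mid [0.5181 0.1038 0.1245] 0.96 [284, 226]
top spanner [7.147e-01 1.587e-01 7.000e-04] 0.8 [258, 144]
top grease [ 7.269e-01 -3.900e-02  7.000e-04] 0.62 [344, 138]
top bush [ 0.4981  0.3329 -0.0031] 0.56 [179, 240]
top knob [ 0.6462  0.2882 -0.0043] 0.84 [201, 174]
side bracket [ 0.3228  0.2083 -0.0009] 0.95 [374, 282]
side bracket [0.4976 0.1908 0.0408] 0.87 [294, 250]
side grip_mid [ 0.5973 -0.0863  0.088 ] 0.53 [274, 162]
side lever_mid [0.5265 0.0735 0.1259] 0.6 [292, 186]
side lever_mid [6.424e-01 2.901e-01 2.000e-04] 0.41 [217, 286]
side post_mid [0.5225 0.1031 0.1279] 0.78 [291, 193]
[ 0.62453054 -0.27104649  0.24135858] [-0.97371818  0.65587395  0.48945276] 19.7167
```

View pics/c7.png

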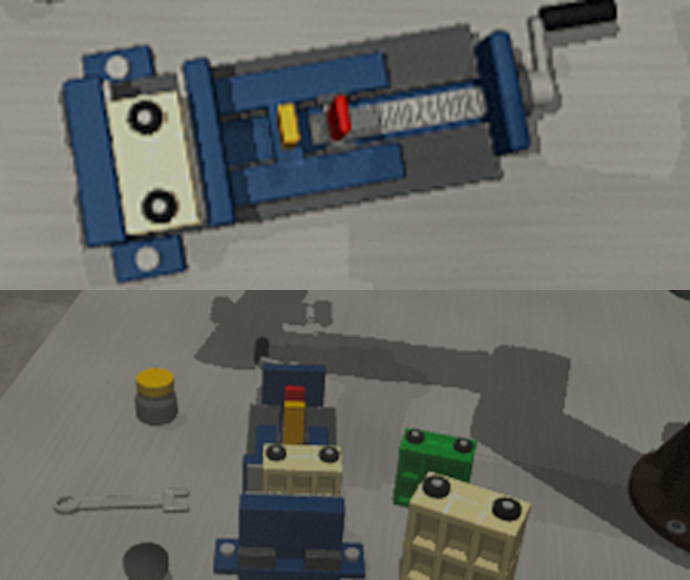

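The final crops show the bracket upright between both jaws (top part, 155,160) and the lever (340,118) sprung clear of the post (288,125). The bystanders are where they were, and the arm is clear.

```bash
python3 -c "
from plant import *
print(close_job())"
```

```text
the job is handed in; nothing more can be done
None
```

The bracket is clamped in the vise and the job is handed in at about 20 s: I nipped it, let go of the lever, then tightened the crank to roughly 5 N over idle (an estimated 95–100 N at the jaw), with the loose things where they were and the hand clear.

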